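# Turn a painted stool seat over on the turning stand

### The arm

A 6-joint arm with a two-finger parallel gripper is mounted at the origin on the work surface. World frame = base frame: x ahead of the robot, y to its left, z up, the work surface at z = 0. Lengths are in m, angles in rad, forces in N, time in s.
With the tool pointing down it reaches from about 0.375 to 0.975 m from the base axis. Payload 3.8 kg.
Tool frame: the origin (TCP) lies midway between the tips of the shut fingers; the grasp point (between the pads) lies 19 mm behind it; y points along the fingers, z is the direction in which the jaws open and shut, and the axes are right-handed (so a half turn about y gives the same grasp; the last joint's range is limited). The gripper opens to 88 mm and grips with 3 to 60 N. Pads are 18 mm wide; open, the fingers measure 123 mm over their backs; the gripper's body (75 mm by 187 mm) begins 45 mm behind the grasp point.
Start: joints at [1.301, 0.264, 1.604, -0, 1.274, -0.037], TCP at [0.156, 0.657, 0.239] pointing down, gripper open.
Joint ranges: [-2.63, 2.63], [-0.94, 2.18], [0.31, 2.57], [-1.31, 4.45], [0, 2.66], [-2.55, 2.55]. Speed limits (rad/s): [2.57, 2.57, 3.14, 3.14, 3.14, 3.14].

### API

Orientations are given as [roll, pitch, yaw] about the fixed x, y, z axes, in that order (R = Rz(yaw) Ry(pitch) Rx(roll)).
In Python, from workcell import * gives the robot as it stands.
- The arm moves only by the shell command python3 -m jog 'ROWS' [OPENING] [FORCE]. ROWS is JSON, a list that holds one entry, the list of rows, each a list of 6 numbers: the shift along the tool's x, y, z in cm, then the turn, a rotation vector about the tool's x, y, z in rad. A call has 1 to 5 rows; each row shifts and turns the commanded pose from where the row before left it, along the tool's axes as they then stand; what a row does not reach is not made up. A row lasts 1/8 s, in which the tool goes at most 62.5 mm and 10.7 degrees, less where a joint would pass 70% of its speed; a pose out of reach is approached as far as the arm can. A call with a gripper value outside its range is refused whole. OPENING is the finger opening in cm, from 0 to 8.81, set as the call begins (- or left out, the last holds). The fingers move at their own pace and stop on an object; FORCE is the grip in N (left out, the last holds). Time passes only in rows, so rows that do not move let the fingers close. It gives the time, the measured TCP pose, the force and the opening at its end, in the units of the state.
- state(): the state, without advancing time (a new reading comes with each control period).
- get_image(name): name is "side" or "top" or "wrist"; returns a dict with "color" (480x640x3 uint8, red, green, blue), "depth" (480x640 float32, m along the optical axis (not along the pixel's ray), 0 where there is no reading), "intrinsics" (3x3 intrinsics, pixels), "rvec" (rotation vector, rad) and "tvec" (3), from world to camera coordinates, as OpenCV has them; the wrist camera has in their place "hand_eye" (4x4, takes a point from camera to tool coordinates, whose origin is the TCP and whose axes are the tool frame's). Camera axes: x right, y down, z forward; pixel columns grow to the right and rows downward; lengths in m; the calibration is good to about 2 mm. A picture is of the moment at which its call begins: read the wrist's pose just before it.
- job_done(): hands the job in, once; it reports no verdict.
The state is a dict: "time": time; "joint_positions": joint angles; "joint_vel": joint speeds; "effort": joint torques, N m; "tool_pos": TCP position; "tcp_rot": TCP orientation; "force": force on the tool from outside, world axes, zero at the start; "ft_torque": the same for the moment, N m; "finger_gap": opening from 0.0 (shut) to 1.0 (fully open).
Only numpy, scipy, OpenCV 4.12 (cv2) and the standard library are available. Lean on these libraries where they do the work, as an engineer would, in place of code of your own. Each camera call takes 0.05 s, during which the arm holds its last target.

### The job

The blue-painted stool seat has dried, and its raw underside has to be painted next. Lever the seat's outer edge up with its inner edge braced against the ridge of the wooden stand, take it over the ridge, set its lower edge down on the rails of the other side and lower it gently from there, until it lies flat, square and roughly centred on those rails raw wood up, its inner edge no more than 3 cm from the ridge. Do not let it drop, and leave the mug and the paint jars where they are.

Things in the scene. Friction and masses are not known exactly. Their poses are not given: they have to be found in the camera images.
- stand: Fixed wooden turning stand; origin on the table under its middle, z up. An A-shaped ridge runs along its x axis: 220 mm long, 125 mm high, 20 mm wide at the top; its two plane faces lean together, 12 degrees from vertical, each 28 mm from the middle plane at 40 mm height. Two rails stand on each side of the ridge (+y and -y).
- rest_far (a point): Middle of the pair of rails on the stand's +y side (where the seat goes), at their rubber tops, 40 mm above the table, 90 mm from the ridge's middle plane. Rails run along the stand's y, from 20 to 160 mm from the middle plane, 22 mm wide, centred at x = -65 and +65 mm; open down to the table between them.
- rest_near (a point): The same point of the like pair of rails on the stand's -y side, where the seat lies at the start.
- seat_mid (a point): Centre of the loose stool seat: board 180 (its x) by 150 (its y) by 18 mm (its z), 0.2 to 0.4 kg. +z face blue, -z face raw wood. It starts blue side up on the -y rails, long sides roughly along the ridge, inner edge 5 to 28 mm clear of it, outer edge overhanging the rail ends by 20 to 45 mm, underside 40 mm above the table. It slides on the rails until the ridge stops it.
- mug_mid (a point): Bystander: grey metal mug, 76 mm across, 85 mm high, point half-way up its middle.
- jar_mid (a point): Bystander: closed jar of blue paint, 60 mm across, 80 mm high, point half-way up.
- jar2_mid (a point): Bystander: closed jar of yellow paint, 60 mm across, 80 mm high, point half-way up.

How it is judged:
On the way, in this order (a step that is already met when the one before it is completed fails the run):
1. the seat is levered up to more than 30 degrees on its starting side while it bears on the stand (angle between seat_mid's own z axis and vertical between 0.52 and 1.6 rad and y of seat_mid in the frame of stand below -0.02 m and contact force between seat and stand above 0.2 N), for 0.1 s.
2. the seat leans outward on the other side, past upright but at least 15 degrees from lying flat, and bears on the stand there (angle between seat_mid's own z axis and vertical between 1.7 and 2.88 rad and y of seat_mid in the frame of stand above 0.03 m and contact force between seat and stand above 0.2 N), for 0.1 s.
At the end, for the whole second after the job is handed in: Seat still and flat (4 degrees), raw face up, on both rails of the stand's +y side: its middle 90 to 135 mm from the ridge's middle plane, within 30 mm of the stand's middle along the ridge, square to it within 10 degrees; mug and jars within 20 mm of their places (angle between seat_mid's own z axis and vertical above 3.07 rad and z of seat_mid in the frame of stand between 0.045 and 0.053 m and y of seat_mid in the frame of stand between 0.09 and 0.135 m and x of seat_mid in the frame of stand between -0.03 and 0.03 m and angle between the x axis of seat_mid and the x axis of stand, either way round below 0.17 rad and linear speed of seat below 0.02 m/s); the robot touches nothing.
It fails at once if the seat drops or slams (faster than 0.9 m/s or turning faster than 7 rad/s) (linear speed of seat above 0.9 m/s or angular speed of seat above 7 rad/s).
It fails at once if mug or a jar shifted by more than 20 mm or tipped (distance of any of mug_mid, jar_mid, jar2_mid from where it was at the start of the episode above 0.02 m or angle between any of mug_mid, jar_mid, jar2_mid's own z axis and vertical above 0.3 rad).
It also fails if it takes over 51 s, if anything falls off the work surface, if the arm or the gripper's body presses on something with over 40 N, if the wrist force passes 120 N, or if a joint passes its speed limit or range.

## Working session

There is one attempt and no reset: what is moved stays moved. The work goes in short steps, Python scripts to look and compute and a shell command to move; the robot and the scene stay as the last step left them, time stands still between calls to the robot, and variables do not carry over. Pictures are saved under pics/ and viewed, and the job is handed in when it is done.

```bash
ls; mkdir -p pics
python3 - <<'E'
from workcell import *
import cv2,pickle
print(state())
d={}
for n in("side","top","wrist"):
    s=state();g=get_image(n);g["state"]=s;d[n]=g
    cv2.imwrite(f"pics/{n}0.png",g["color"][:,:,::-1])
    print(n,{k:v for k,v in g.items() if k not in("color","depth","state")})
pickle.dump(d,open("im0.pkl","wb"))
E
```

```text
pics
{'time': 0.0, 'joint_positions': array([ 1.30110579e+00,  2.64732162e-01,  1.60531989e+00, -2.49062613e-05,
        1.27367847e+00, -3.69051000e-02]), 'joint_vel': array([ 0.00144997,  0.00012655, -0.00118377, -0.00125086,  0.00057829,
        0.00101252]), 'effort': array([ 3.83487077e-04, -5.02103341e+01, -3.56873131e+01,  7.29835639e-02,
        2.93976918e-02, -2.04651874e-04]), 'tool_pos': array([0.15554676, 0.65613515, 0.23743135]), 'tcp_rot': array([-1.57293361e+00,  5.50970180e-05, -2.32778174e-01]), 'force': array([0.71897858, 0.6844875 , 0.21755562]), 'ft_torque': array([-0.00474095,  0.00072944,  0.04727032]), 'finger_gap': 0.9985153669084849}
side {'intrinsics': array([[583.01255699,   0.        , 325.15649247],
       [  0.        , 583.01255699, 242.9081983 ],
       [  0.        ,   0.        ,   1.        ]]), 'rvec': array([ 2.34759395, -0.76316525,  0.29188038]), 'tvec': array([-0.51594675,  0.32134786,  0.55913856])}
top {'intrinsics': array([[562.16287212,   0.        , 317.67488163],
       [  0.        , 562.16287212, 238.27355699],
       [  0.        ,   0.        ,   1.        ]]), 'rvec': array([ 2.18509745, -2.14753631,  0.1084414 ]), 'tvec': array([0.00249826, 0.66121703, 0.81755924])}
wrist {'intrinsics': array([[386.04878659,   0.        , 323.37653723],
       [  0.        , 386.04878659, 245.32189937],
       [  0.        ,   0.        ,   1.        ]]), 'hand_eye': array([[-2.00748061e-04,  9.60346808e-01,  2.78808122e-01,
        -7.15569136e-02],
       [ 8.33389761e-04, -2.78807870e-01,  9.60346540e-01,
        -1.46276044e-01],
       [ 9.99999633e-01,  4.25143540e-04, -7.44373057e-04,
        -1.95697620e-04],
       [ 0.00000000e+00,  0.00000000e+00,  0.00000000e+00,
         1.00000000e+00]])}
```

View pics/top0.png

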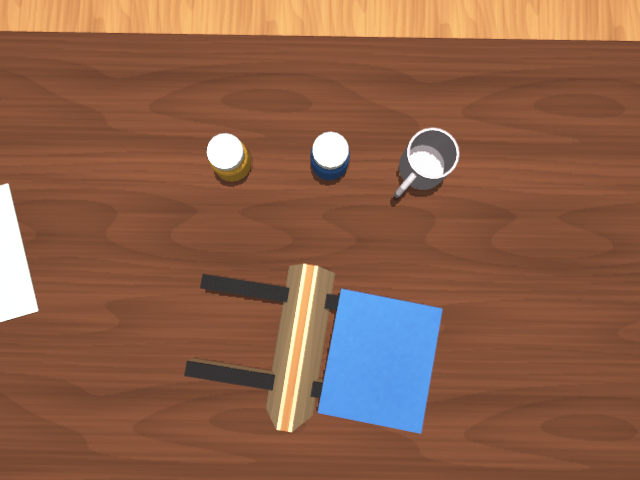

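View pics/side0.png

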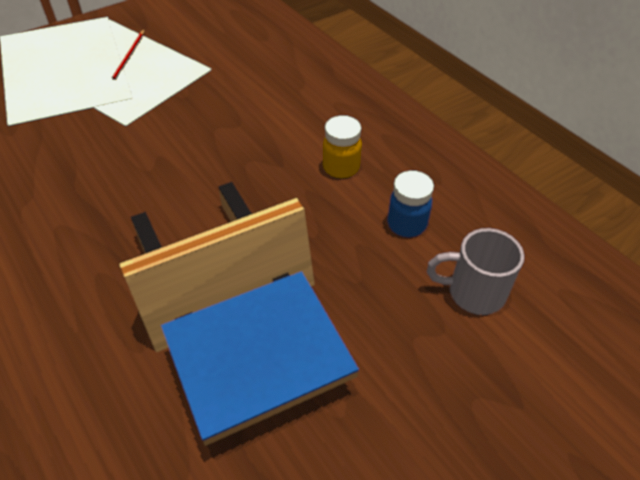

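View pics/wrist0.png

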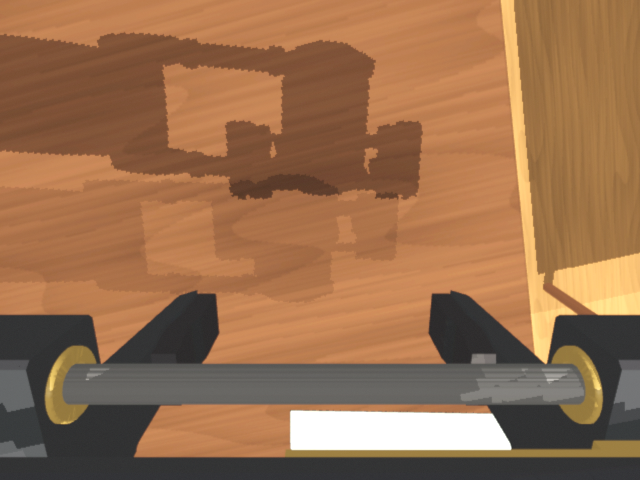

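The top view shows the blue seat (px 320–442, 290–432) to the right of the ridge (orange stripe from (310,265) to (285,431)), and the far rails to the left. The jars are at (227,155) and (330,155) and the mug at (430,158). Next I'll measure these.

```bash
cat > h.py <<'E'
import numpy as np,cv2,pickle
from scipy.spatial.transform import Rotation as R
def cloud(g,T=None):
    K=g["intrinsics"];d=g["depth"];v,u=np.mgrid[:480,:640]
    P=np.stack([(u-K[0,2])/K[0,0]*d,(v-K[1,2])/K[1,1]*d,d],-1)
    Rm=cv2.Rodrigues(g["rvec"])[0]
    W=(P-g["tvec"])@Rm
    W[d==0]=np.nan
    return W
E
python3 - <<'E'
from h import *
d=pickle.load(open("im0.pkl","rb"))
for n in("top","side"):
    g=d[n];W=cloud(g);c=g["color"].astype(int)
    blue=(c[...,2]>150)&(c[...,0]<90)&(W[...,2]>0.04)&(W[...,2]<.075)
    m=blue.astype(np.uint8); m=cv2.morphologyEx(m,cv2.MORPH_OPEN,np.ones((5,5)))
    P=W[m>0];print(n,"seat z",np.nanmedian(P[:,2]),len(P))
    r=cv2.minAreaRect((P[:,:2]*1000).astype(np.float32));print(r,cv2.boxPoints(r).round(1).tolist())
    t=(W[...,2]>.118)&(W[...,2]<.132)
    nl,l,st,_=cv2.connectedComponentsWithStats(t.astype(np.uint8))
    for i in range(1,nl):
        if st[i,4]>100:
            P=W[l==i];r=cv2.minAreaRect((P[:,:2]*1000).astype(np.float32));print("ridge",st[i],r,np.median(P[:,2]),cv2.boxPoints(r).round(1).tolist())
    for z0,z1,nm in((.072,.09,"tops"),(.034,.046,"rails")):
        t=(W[...,2]>z0)&(W[...,2]<z1)
        nl,l,st,_=cv2.connectedComponentsWithStats(t.astype(np.uint8))
        for i in range(1,nl):
            if st[i,4]>80:
                P=W[l==i];r=cv2.minAreaRect((P[:,:2]*1000).astype(np.float32));print(nm,st[i],r,np.median(P[:,2]))
E
```

```text
top seat z 0.05780089118843201 1024
((426.0594177246094, -96.3625259399414), (63.32583236694336, 63.14609909057617), 0.6865090727806091) [[394.0, -65.19999694824219], [394.79998779296875, -128.3000030517578], [458.1000061035156, -127.5999984741211], [457.29998779296875, -64.4000015258789]]
ridge [ 276  264   43  169 2860] ((506.43475341796875, 38.577491760253906), (23.521997451782227, 220.65826416015625), 81.90409088134766) 0.12398176018430807 [[395.5, 42.5], [614.0, 11.399999618530273], [617.2999877929688, 34.70000076293945], [398.8999938964844, 65.80000305175781]]
tops [403 128  56  59 754] ((777.0114135742188, -149.4772186279297), (75.00865936279297, 87.04529571533203), 86.31482696533203) 0.08348192877174744
tops [ 312  132   36   37 1029] ((786.5581665039062, -1.6606636047363281), (52.2406120300293, 51.747684478759766), 19.36155891418457) 0.07997774227063352
tops [ 207  134   36   37 1031] ((781.86181640625, 152.5393524169922), (52.42727279663086, 52.06609344482422), 64.55651092529297) 0.07991514491017296
tops [271 265  28 157 334] ((509.276611328125, 57.67803192138672), (4.45450
[... 2548 characters left out ...]
.31640625), (75.88658905029297, 22.050046920776367), 81.81025695800781) 0.040641519095574265
rails [467 250  44  22 270] ((807.1185913085938, -137.97384643554688), (18.13202476501465, 58.32304000854492), 28.999300003051758) 0.04013504623159631
rails [ 146  259  166   74 1059] ((503.62957763671875, 9.094169616699219), (9.98726749420166, 219.95335388183594), 81.23869323730469) 0.041131367566360454
rails [455 267  58  34 341] ((764.5480346679688, -162.25527954101562), (34.44423294067383, 74.72178649902344), 30.273502349853516) 0.039838920318061105
rails [205 375 153  70 339] ((471.6348876953125, -153.59552001953125), (2.032382011413574, 178.7596893310547), 80.04719543457031) 0.04293736989116652
```

Run:
```python
import workcell
print([k for k in dir(workcell) if not k.startswith("__")])
```

```text
['Unreachable', 'get_image', 'job_done', 'state']
```

```bash
python3 -m jog '[[[5,0,-3,0,0,0],[5,0,-5,0,0,0],[5,0,-5,0,0,0],[4,0,-5,0,0,0],[3,0,-5,0,0,0]]]' 8.5
```

```text
time: 0.78
tool_pos: [0.3082, 0.3956, 0.2384]
tcp_rot: [-1.571, -0.0, -0.233]
force: [1.1, 0.2, 0.7]
finger_gap: 0.962
```

```bash
cat > log.py <<'E'
from workcell import state
import pickle,os
s=state();L=pickle.load(open("log.pkl","rb")) if os.path.exists("log.pkl") else []
L.append(s);pickle.dump(L,open("log.pkl","wb"))
import numpy as np
np.set_printoptions(precision=4,suppress=True)
print(s["joint_positions"],s["tool_pos"],s["tcp_rot"])
E
python3 log.py
python3 -m jog '[[[4,0,-4.5,0,0,0],[3.5,0,-5,0,0,0],[3,0,-5.2,0,0,0],[2.5,0,-5.5,0,0,0],[2.5,0,-5.5,0,0,0]]]'; python3 log.py
python3 -m jog '[[[2.5,0,-5.5,0,-0.02,0],[2.5,0,-5.5,0,-0.02,0],[2.5,0,-5.5,0,-0.02,0],[2.5,0,-5.5,0,-0.02,0],[2,0,-5,0.15,-0.01,0]]]'; python3 log.py
```

```text
[ 0.8595 -0.0676  1.9668 -0.0004  1.2425 -0.4781] [0.3082 0.3956 0.2384] [-1.5711 -0.0003 -0.2331]
time: 1.4
tool_pos: [0.3989, 0.1099, 0.2387]
tcp_rot: [-1.571, -0.001, -0.232]
force: [1.0, -0.2, -0.1]
finger_gap: 0.961
[ 0.2087 -0.252   2.1228 -0.0001  1.2702 -1.1297] [0.3989 0.1099 0.2387] [-1.5706 -0.0006 -0.2324]
time: 2.02
tool_pos: [0.4656, -0.1764, 0.2393]
tcp_rot: [-1.417, -0.003, -0.139]
force: [1.0, 0.4, 0.4]
finger_gap: 0.966
[-0.5109 -0.0467  1.9529  0.15    1.2914 -1.9884] [ 0.4656 -0.1764  0.2393] [-1.4173 -0.0034 -0.1391]
```

```bash
cat > kin.py <<'E'
import numpy as np,pickle
from scipy.spatial.transform import Rotation as R
from scipy.optimize import least_squares
rz=lambda t:R.from_euler("z",t); ry=lambda t:R.from_euler("y",t)
C=None
def fk(j,p):
    a1,d1,L2,L3,e,d6=p
    A=rz(j[0])*ry(j[1]);B=A*ry(j[2]);D=B*rz(j[3])*ry(j[4])
    return rz(j[0]).apply([a1,0,d1])+A.apply([0,0,L2])+B.apply([e,0,L3])+D.apply([0,0,d6]),D*rz(j[5])
def fit():
    L=pickle.load(open("log.pkl","rb"));L.append(pickle.load(open("im0.pkl","rb"))["side"]["state"])
    f=lambda p:np.concatenate([fk(s["joint_positions"],p)[0]-s["tool_pos"] for s in L])
    r=least_squares(lambda p:np.r_[f(p),1e-3*(p[0]),1e-3*p[4]],[0,.3,.4,.4,0,.25])
    Cs=[fk(s["joint_positions"],r.x)[1].inv()*R.from_euler("xyz",s["tcp_rot"]) for s in L]
    return r.x,np.abs(f(r.x)).max(),Cs
lim=np.array([[-2.63,2.63],[-.94,2.18],[.31,2.57],[-1.31,4.45],[0,2.66],[-2.55,2.55]])
def ik(pos,rpy,p,Cc,j0):
    T=R.from_euler("xyz",rpy)*Cc.inv()
    def f(j):
        q,r=fk(j,p);return np.r_[(q-pos)*5,(r.inv()*T).as_rotvec()]
    r=least_squares(f,np.clip(j0,lim[:,0]+1e-3,lim[:,1]-1e-3),bounds=(lim[:,0],lim[:,1]))
    return r.x,np.linalg.norm(r.fun)
S0=np.array([.507,.0375,0]);YAW=-.141
def w(x,y,z): return S0+rz(YAW).apply([x,y,z])
E
python3 - <<'E'
from kin import *
np.set_printoptions(precision=3,suppress=True)
p,e,Cs=fit();print(p,e)
for c in Cs: print(c.as_rotvec())
C=Cs[-1]
j=pickle.load(open("log.pkl","rb"))[-1]["joint_positions"]
# path: (y,z,alpha) in stand
for y,z,al in[(-.25,.2,70),(-.22,.10,55),(-.19,.055,45),(-.16,.05,45),(-.14,.13,45),(-.12,.16,50),(-.1,.22,70),(0,.29,90),(.05,.27,100),(.08,.2,120),(.1,.15,135),(.15,.1,150),(.16,.08,160),(.16,.05,135),(.2,.06,135)]:
    jj,r=ik(w(-.006,y,z),[-np.radians(al),0,YAW],p,C,j)
    print(y,z,al,jj,round(r,4)); j=jj if r<.01 else j
E
```

```text
[-0.035  0.254  0.514  0.552 -0.161  0.504] 0.024508764165252397
[ 1.209 -1.209 -1.209]
[ 1.209 -1.209 -1.209]
[ 1.209 -1.209 -1.209]
[ 1.209 -1.209 -1.209]
-0.25 0.2 70 [-0.71   0.097  1.919  0.301  1.33  -2.243] 0.0
-0.22 0.1 55 [-0.826  0.283  1.993  0.477  1.314 -2.486] 0.0
-0.19 0.055 45 [-0.847  0.417  1.994  0.552  1.342 -2.55 ] 0.0499
-0.16 0.05 45 [-0.814  0.39   2.044  0.579  1.31  -2.55 ] 0.0436
-0.14 0.13 45 [-0.81   0.291  2.034  0.597  1.406 -2.523] 0.0
-0.12 0.16 50 [-0.741  0.186  2.049  0.57   1.384 -2.419] 0.0
-0.1 0.22 70 [-0.464 -0.035  2.02   0.344  1.289 -2.012] 0.0
0 0.29 90 [ 0.076 -0.072  1.88  -0.     1.334 -1.353] 0.0
0.05 0.27 100 [ 0.324  0.017  1.841 -0.159  1.365 -1.067] 0.0
0.08 0.2 120 [ 0.591  0.257  1.799 -0.384  1.462 -0.724] 0.0
0.1 0.15 135 [ 0.715  0.494  1.716 -0.482  1.577 -0.554] 0.0
0.15 0.1 150 [ 0.815  0.807  1.512 -0.532  1.75  -0.444] 0.0
0.16 0.08 160 [ 0.846  0.979  1.401 -0.573  1.868 -0.409] 0.0
0.16 0.05 135 [ 0.764  0.656  1.658 -0.453  1.502 -0.473] 0.0
0.2 0.06 135 [ 0.794  0.706  1.559 -0.433  1.556 -0.474] 0.0
```

Run:
```python
from kin import *
np.set_printoptions(precision=4,suppress=True)
L=pickle.load(open("log.pkl","rb"));L=[pickle.load(open("im0.pkl","rb"))["side"]["state"]]+L
for s in L:
    j=s["joint_positions"];q=s["tool_pos"]
    print(rz(-j[0]).apply(q), j[1:3], s["joint_vel"])
import itertools
best=[]
for x0 in itertools.product([.1,.3,.5],[.3,.5],[.3,.5],[.1,.25]):
    f=lambda p:np.concatenate([fk(s["joint_positions"],np.r_[0,p[:3],0,p[3]])[0]-s["tool_pos"] for s in L])
    r=least_squares(f,x0);best.append((r.cost,tuple(r.x.round(4))))
print(sorted(best)[:3])
```

```text
[0.6739 0.0249 0.2374] [0.2647 1.6053] [ 0.0014  0.0001 -0.0012 -0.0013  0.0006  0.001 ]
[0.5009 0.0248 0.2384] [-0.0676  1.9668] [-0.7426 -0.5616  0.5382  0.0009  0.021  -0.7348]
[0.4131 0.0249 0.2387] [-0.252   2.1228] [-1.1552 -0.1525  0.1133  0.0005  0.0298 -1.1424]
[0.4925 0.0738 0.2393] [-0.0467  1.9529] [-1.5323  0.707  -0.5872  1.2077  0.343  -1.9558]
[(np.float64(0.0009607558878130629), (np.float64(0.4078), np.float64(0.5114), np.float64(0.5679), np.float64(0.4969))), (np.float64(0.0009607558878130629), (np.float64(0.4078), np.float64(0.5114), np.float64(0.5679), np.float64(0.4969))), (np.float64(0.0009607558878130632), (np.float64(0.4078), np.float64(0.5114), np.float64(0.5679), np.float64(0.4969)))]
```

```bash
python3 - <<'E'
s=open("kin.py").read()
s=s.replace("apply([a1,0,d1])","apply([a1,.0249,d1])")
open("kin.py","w").write(s)
E
cat > path.py <<'E'
from kin import *
np.set_printoptions(precision=3,suppress=True)
p,e,Cs=fit();print(p,e)
C=Cs[-1]
j=pickle.load(open("log.pkl","rb"))[-1]["joint_positions"]
for x,y,z,al in[(-.006,-.22,.10,55),(-.006,-.19,.055,50),(-.006,-.16,.05,50),(-.006,-.19,.055,45),(-.006,-.16,.05,45),(-.006,-.14,.13,45),(-.006,-.14,.13,50),(-.006,-.12,.16,50),(-.006,-.1,.22,70),(-.006,0,.29,90),(-.006,.05,.27,100),(-.006,.08,.2,120),(-.006,.1,.15,135),(-.006,.15,.1,150),(-.006,.16,.08,160),(-.006,.16,.05,135),(-.006,.2,.06,135)]:
    jj,r=ik(w(x,y,z),[-np.radians(al),0,YAW],p,C,j)
    print(y,z,al,jj,round(r,4)); j=jj if r<.01 else j
E
python3 log.py;python3 path.py
```

```text
[-0.5109 -0.0467  1.9529  0.15    1.2914 -1.9884] [ 0.4656 -0.1764  0.2393] [-1.4173 -0.0034 -0.1391]
[-0.     0.252  0.512  0.566  0.001  0.34 ] 2.5233761080656336e-08
-0.22 0.1 55 [-0.743  0.286  1.981  0.514  1.291 -2.423] 0.0
-0.19 0.055 50 [-0.734  0.374  2.011  0.596  1.255 -2.499] 0.0
-0.16 0.05 50 [-0.689  0.36   2.045  0.624  1.221 -2.485] 0.0
-0.19 0.055 45 [-0.764  0.423  1.989  0.635  1.316 -2.548] 0.0
-0.16 0.05 45 [-0.722  0.409  2.025  0.665  1.282 -2.538] 0.0
-0.14 0.13 45 [-0.692  0.269  2.022  0.66   1.381 -2.432] 0.0
-0.14 0.13 50 [-0.658  0.224  2.035  0.613  1.328 -2.377] 0.0
-0.12 0.16 50 [-0.626  0.168  2.035  0.621  1.358 -2.323] 0.0
-0.1 0.22 70 [-0.407 -0.036  2.01   0.352  1.28  -1.958] 0.0
0 0.29 90 [ 0.027 -0.096  1.898 -0.     1.339 -1.403] 0.0
0.05 0.27 100 [ 0.23  -0.014  1.867 -0.166  1.356 -1.159] 0.0
0.08 0.2 120 [ 0.449  0.204  1.839 -0.433  1.425 -0.845] 0.0
0.1 0.15 135 [ 0.563  0.412  1.78  -0.57   1.532 -0.67 ] 0.0
0.15 0.1 150 [ 0.67   0.676  1.631 -0.645  1.701 -0.541] 0.0
0.16 0.08 160 [ 0.702  0.814  1.557 -0.7    1.817 -0.498] 0.0
0.16 0.05 135 [ 0.627  0.602  1.71  -0.537  1.456 -0.563] 0.0
0.2 0.06 135 [ 0.667  0.632  1.635 -0.512  1.509 -0.56 ] 0.0
```

```bash
cat > go.py <<'E'
import sys
from kin import *
from workcell import state
np.set_printoptions(precision=2,suppress=True)
s=state();Rt=R.from_euler("xyz",s["tcp_rot"]);q=s["tool_pos"]
st=rz(-YAW).apply(q-S0)
Rs=rz(-YAW)*Rt;a=Rs.as_matrix()[:,1]
print("t",round(s["time"],2),"stand TCP mm",st*1000,"alpha",round(np.degrees(np.arctan2(-a[2],a[1])),1),"rpy",s["tcp_rot"],"F",rz(-YAW).apply(s["force"]),"gap",round(s["finger_gap"]*8.81,2),"j6",s["joint_positions"][5])
if len(sys.argv)>4:
    x,y,z,al=map(float,sys.argv[1:5])
    T=R.from_euler("xyz",[-np.radians(al),0,YAW])
    print("shift cm",Rt.inv().apply(w(x/1e3,y/1e3,z/1e3)-q)*100,"rot",np.round((Rt.inv()*T).as_rotvec(),3))
E
python3 go.py -6 -210 100 50
```

```text
t 2.02 stand TCP mm [ -10.88 -217.63  239.28] alpha 81.2 rpy [-1.42 -0.   -0.14] F [0.96 0.59 0.42] gap 8.51 j6 -1.988352148737259
shift cm [ 0.44 13.88 -1.38] rot [0.55 0.   0.  ]
```

```bash
python3 -m jog '[[[0.4,0,0,0.18,0,0],[0,0,0,0.18,0,0],[0,0,0,0.17,0,0],[0,0,0,0,0,0]]]' 8; python3 go.py -6 -215 90 50
```

```text
time: 2.52
tool_pos: [0.4676, -0.1784, 0.236]
tcp_rot: [-0.889, 0.004, -0.147]
force: [-0.6, -0.1, -0.5]
finger_gap: 0.907
t 2.52 stand TCP mm [  -8.72 -219.25  236.  ] alpha 50.9 rpy [-0.89  0.   -0.15] F [-0.58 -0.14 -0.53] gap 7.99 j6 -2.3297411017186196
shift cm [ 0.33 11.6  -8.87] rot [ 0.02 -0.01  0.  ]
```

```bash
python3 -m jog '[[[0.1,4,-3,0.01,0,0],[0.1,4,-3,0,0,0],[0.1,3.6,-2.9,0,0,0],[0,0,0,0,0,0]]]'; python3 go.py -6 -210 52 50
python3 - <<'E'
from workcell import *
import cv2
g=get_image("side");cv2.imwrite("pics/side1.png",g["color"][:,:,::-1])
E
```

```text
time: 3.02
tool_pos: [0.4706, -0.1699, 0.0905]
tcp_rot: [-0.879, 0.005, -0.141]
force: [0.0, 1.0, 0.1]
finger_gap: 0.907
t 3.02 stand TCP mm [  -6.88 -210.46   90.51] alpha 50.4 rpy [-0.88  0.01 -0.14] F [-0.11  1.02  0.14] gap 7.99 j6 -2.4681210139072007
shift cm [ 0.11  3.   -2.42] rot [ 0.01 -0.   -0.  ]
```

View pics/side1.png

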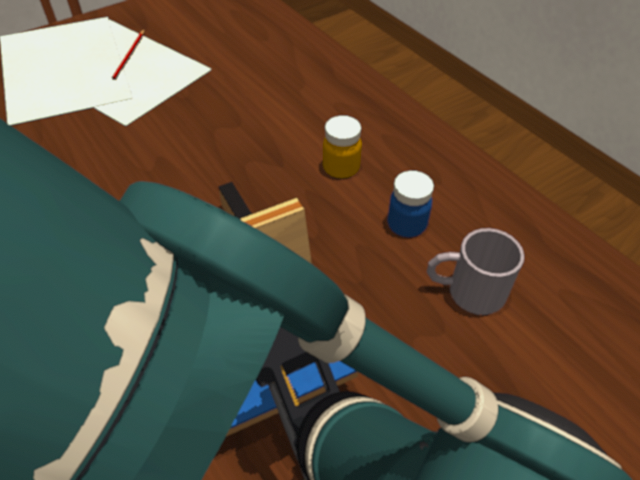

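The side view shows the arm blocking most of the stand, with the open fingers at about (290,380), just outside the seat's outer edge. I'll descend.

```bash
python3 -m jog '[[[0.1,1.5,-1.2,0.01,0,0],[0,1.5,-1.2,0,0,0],[0,0,0,0,0,0]]]'; python3 go.py -6 -165 50 50
```

```text
time: 3.45
tool_pos: [0.4728, -0.1713, 0.053]
tcp_rot: [-0.87, 0.002, -0.143]
force: [-0.3, 0.4, 0.5]
finger_gap: 0.903
t 3.45 stand TCP mm [  -4.55 -211.58   53.  ] alpha 49.8 rpy [-0.87  0.   -0.14] F [-0.31  0.35  0.5 ] gap 7.96 j6 -2.5127976623600827
shift cm [-0.15  3.23  3.37] rot [-0. -0. -0.]
```

```bash
python3 -m jog '[[[0,1.1,1,0,0,0],[0,1.1,1.1,0,0,0],[0,1.1,1.2,0,0,0],[0,0,0,0,0,0]]]'; python3 go.py -6 -150 50 50;python3 -m jog '[[[0,0.5,0.6,0,0,0],[0,0.5,0.6,0,0,0],[0,0,0,0,0,0]]]'; python3 go.py -6 -135 50 50
```

```text
time: 3.95
tool_pos: [0.4799, -0.1242, 0.0503]
tcp_rot: [-0.87, -0.0, -0.141]
force: [0.1, 0.5, 0.8]
finger_gap: 0.91
t 3.95 stand TCP mm [  -4.16 -163.87   50.31] alpha 49.9 rpy [-0.87 -0.   -0.14] F [0.08 0.47 0.84] gap 8.02 j6 -2.487488107646834
shift cm [-0.18  0.92  1.04] rot [-0.  0.  0.]
time: 4.32
tool_pos: [0.4823, -0.1101, 0.0503]
tcp_rot: [-0.871, -0.001, -0.142]
force: [0.2, 0.6, -0.4]
finger_gap: 0.91
t 4.33 stand TCP mm [  -3.68 -149.56   50.27] alpha 49.9 rpy [-0.87 -0.   -0.14] F [ 0.08  0.59 -0.38] gap 8.02 j6 -2.476993688903934
shift cm [-0.23  0.96  1.1 ] rot [-0. -0.  0.]
```

Contact should start about here, so I'll push on in small steps.

```bash
python3 -m jog '[[[-0.1,0.4,0.46,0,0,0],[0,0.4,0.46,0,0,0],[0,0,0,0,0,0]]]'; python3 go.py; python3 -m jog '[[[0,0.4,0.46,0,0,0],[0,0,0,0,0,0]]]'; python3 go.py;python3 -m jog '[[[0,0.4,0.46,0,0,0],[0,0,0,0,0,0]]]'; python3 go.py
python3 - <<'E'
from workcell import *
import cv2
g=get_image("side");cv2.imwrite("pics/side2.png",g["color"][:,:,::-1])
g=get_image("top");cv2.imwrite("pics/top2.png",g["color"][:,:,::-1])
g=get_image("wrist");cv2.imwrite("pics/wrist2.png",g["color"][:,:,::-1])
E
```

```text
time: 4.7
tool_pos: [0.483, -0.0977, 0.0501]
tcp_rot: [-0.87, -0.0, -0.142]
force: [-0.3, -0.9, 0.2]
finger_gap: 0.906
t 4.7 stand TCP mm [  -4.73 -137.25   50.08] alpha 49.9 rpy [-0.87 -0.   -0.14] F [-0.18 -0.97  0.18] gap 7.98 j6 -2.469646547290333
time: 4.95
tool_pos: [0.4845, -0.0925, 0.05]
tcp_rot: [-0.872, -0.002, -0.143]
force: [1.3, -2.1, -1.6]
finger_gap: 0.91
t 4.95 stand TCP mm [  -3.97 -131.82   50.01] alpha 49.9 rpy [-0.87 -0.   -0.14] F [ 1.58 -1.93 -1.58] gap 8.01 j6 -2.4655275950573596
time: 5.2
tool_pos: [0.4857, -0.0886, 0.0495]
tcp_rot: [-0.876, -0.003, -0.143]
force: [-0.8, -10.3, -1.3]
finger_gap: 0.908
t 5.2 stand TCP mm [  -3.32 -127.81   49.54] alpha 50.2 rpy [-0.88 -0.   -0.14] F [  0.68 -10.31  -1.27] gap 8.0 j6 -2.4610385735478553
```

View pics/top2.png

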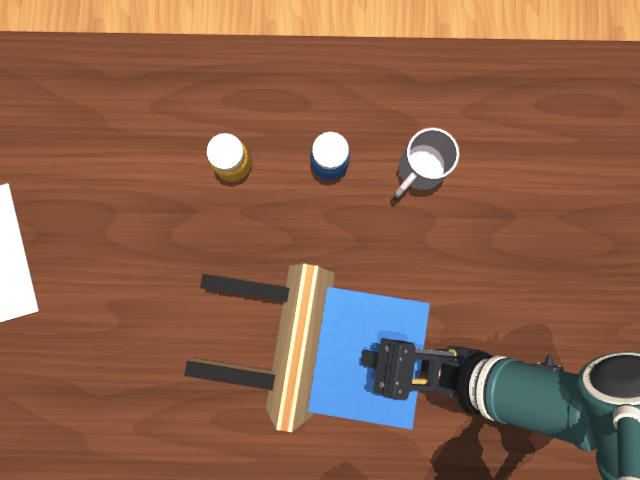

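View pics/wrist2.png

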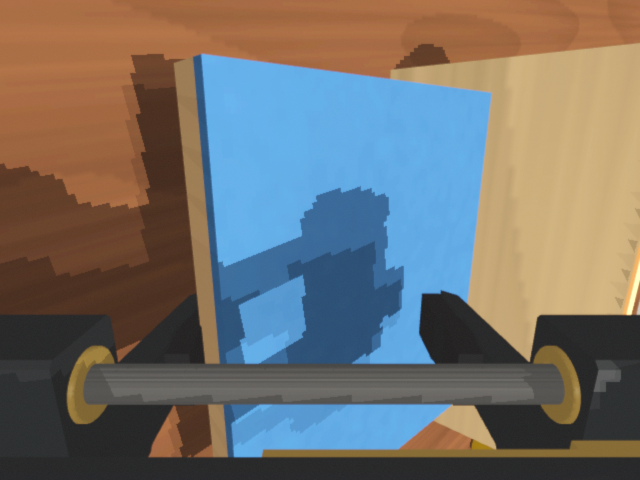

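The top view shows the seat pushed square against the ridge, with its inner edge running (327,290)–(310,412). The wrist view shows the board between the open fingers. The 10 N reaction confirms it's braced, so I'll lever it up.

```bash
python3 -m jog '[[[0,-0.92,0.92,0,0,0],[0,-0.92,0.93,0,0,0],[0,0,0,0,0,0]]]'; python3 go.py; python3 -m jog '[[[0,-0.84,0.97,0,0,0],[0,-0.83,0.97,0,0,0],[0,0,0,0,0,0]]]'; python3 go.py
python3 - <<'E'
from workcell import *
import cv2
g=get_image("side");cv2.imwrite("pics/side3.png",g["color"][:,:,::-1])
g=get_image("top");cv2.imwrite("pics/top3.png",g["color"][:,:,::-1])
g=get_image("wrist");cv2.imwrite("pics/wrist3.png",g["color"][:,:,::-1])
E
```

```text
time: 5.72
tool_pos: [0.486, -0.0852, 0.0766]
tcp_rot: [-0.873, -0.003, -0.143]
force: [-0.1, -4.4, -0.7]
finger_gap: 0.908
t 5.72 stand TCP mm [  -3.6  -124.44   76.58] alpha 50.0 rpy [-0.87 -0.   -0.14] F [ 0.55 -4.41 -0.67] gap 8.0 j6 -2.427007015998287
time: 6.1
tool_pos: [0.4857, -0.0797, 0.1016]
tcp_rot: [-0.871, -0.001, -0.142]
force: [0.0, -3.0, -0.7]
finger_gap: 0.907
t 6.1 stand TCP mm [  -4.67 -119.01  101.56] alpha 49.9 rpy [-0.87 -0.   -0.14] F [ 0.46 -3.   -0.7 ] gap 7.99 j6 -2.392703689977747
```

View pics/top3.png

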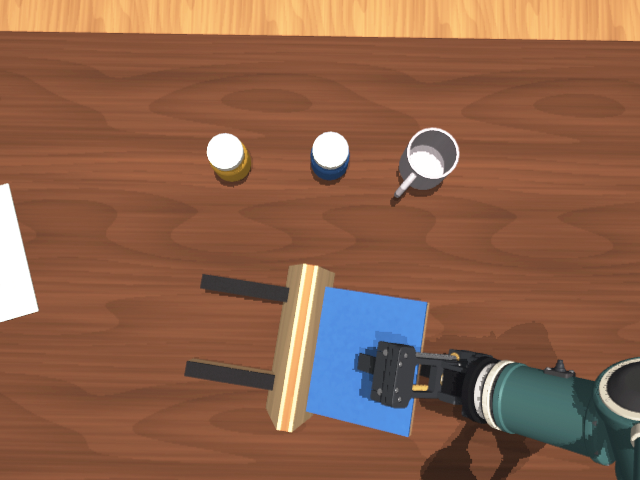

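View pics/wrist3.png

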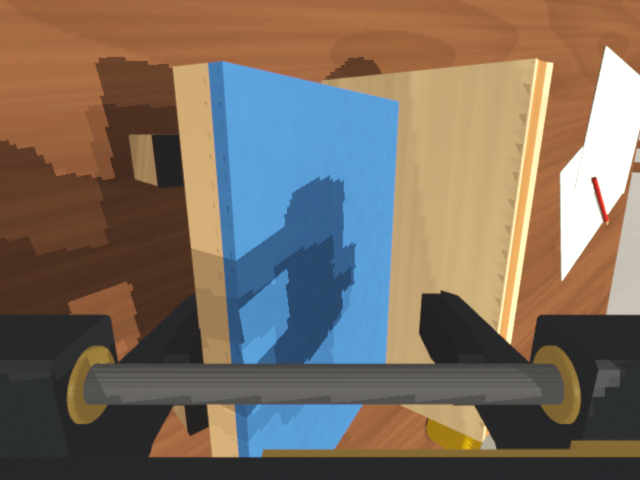

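The seat is rising with the lower finger under its outer edge, and the rail end now shows below it at (155,160) in the wrist view. Continuing.

```bash
python3 -m jog '[[[0,-0.65,1.07,0,0,0],[0,-0.65,1.07,0,0,0],[0,0,0,0,0,0]]]'; python3 go.py; python3 -m jog '[[[0,-0.44,1.15,0,0,0],[0,-0.44,1.15,0,0,0],[0,0,0,0,0,0]]]'; python3 go.py
python3 - <<'E'
from workcell import *
import cv2
g=get_image("top");cv2.imwrite("pics/top4.png",g["color"][:,:,::-1])
g=get_image("wrist");cv2.imwrite("pics/wrist4.png",g["color"][:,:,::-1])
E
```

```text
time: 6.62
tool_pos: [0.4871, -0.0714, 0.1259]
tcp_rot: [-0.871, -0.002, -0.142]
force: [-0.7, 0.2, -1.2]
finger_gap: 0.906
t 6.62 stand TCP mm [  -4.38 -110.65  125.92] alpha 49.9 rpy [-0.87 -0.   -0.14] F [-0.78  0.14 -1.24] gap 7.99 j6 -2.3561921563159736
time: 7.0
tool_pos: [0.4889, -0.0599, 0.1475]
tcp_rot: [-0.871, -0.002, -0.142]
force: [0.5, -2.5, -0.4]
finger_gap: 0.908
t 7.0 stand TCP mm [ -4.21 -98.95 147.48] alpha 49.9 rpy [-0.87 -0.   -0.14] F [ 0.89 -2.4  -0.37] gap 8.0 j6 -2.3181354367901834
```

View pics/wrist4.png

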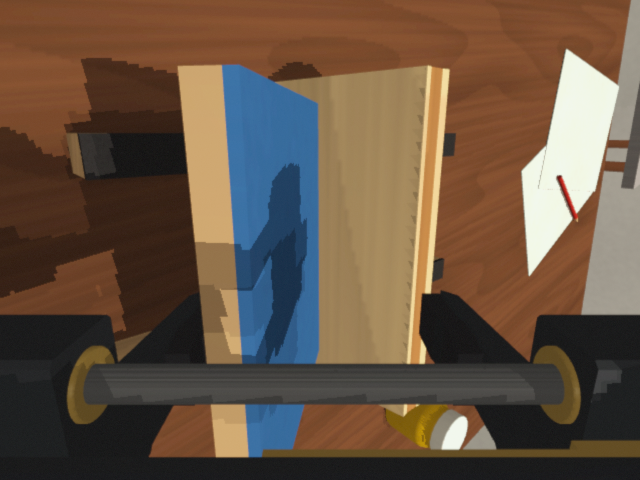

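Tilt is about 40°, which matches the model. I'll close the jaws partway, which pushes the seat parallel to the fingers.

```bash
python3 -m jog '[[[0,0,0,0,0,0],[0,0,0,0,0,0],[0,0,0,0,0,0]]]' 4.5 25; python3 go.py
python3 - <<'E'
from workcell import *
import cv2
g=get_image("side");cv2.imwrite("pics/side5.png",g["color"][:,:,::-1])
g=get_image("wrist");cv2.imwrite("pics/wrist5.png",g["color"][:,:,::-1])
E
```

```text
time: 7.48
tool_pos: [0.4885, -0.0603, 0.1463]
tcp_rot: [-0.871, -0.0, -0.143]
force: [1.2, -1.7, 0.1]
finger_gap: 0.596
t 7.47 stand TCP mm [ -4.53 -99.44 146.25] alpha 49.9 rpy [-0.87 -0.   -0.14] F [ 1.41 -1.56  0.13] gap 5.25 j6 -2.318458487789578
```

View pics/wrist5.png

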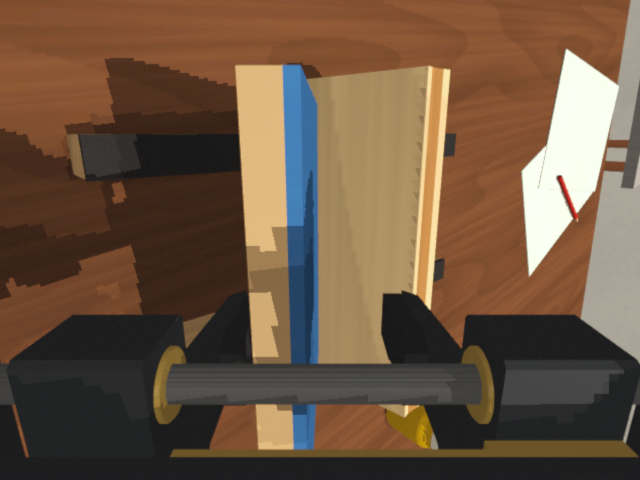

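View pics/side5.png

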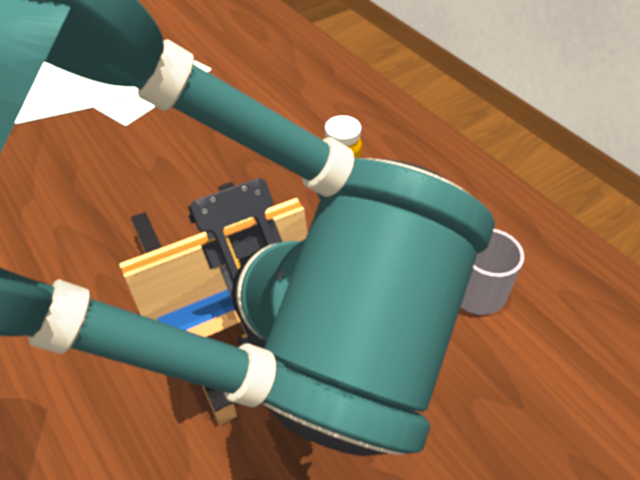

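The wrist view shows the board's edge (245–315 px) nearly parallel to the fingers. Next I close and grip while shifting along −z, so the lower finger stays in place.

```bash
python3 -m jog '[[[0,0,0,0,0,0],[0,0,-0.35,0,0,0],[0,0,-0.4,0,0,0],[0,0,-0.4,0,0,0],[0,0,0,0,0,0]]]' 0 30; python3 go.py;python3 -m jog '[[[0,0,0,0,0,0],[0,0,0,0,0,0]]]' 0 30; python3 go.py
python3 - <<'E'
from workcell import *
import cv2
g=get_image("wrist");cv2.imwrite("pics/wrist6.png",g["color"][:,:,::-1])
E
```

```text
time: 8.2
tool_pos: [0.4874, -0.0692, 0.139]
tcp_rot: [-0.87, -0.001, -0.143]
force: [-0.7, -1.4, 1.7]
finger_gap: 0.201
t 8.2 stand TCP mm [  -4.45 -108.36  138.98] alpha 49.9 rpy [-0.87 -0.   -0.14] F [-0.48 -1.44  1.74] gap 1.77 j6 -2.336403018742492
time: 8.45
tool_pos: [0.4874, -0.069, 0.1391]
tcp_rot: [-0.871, -0.001, -0.143]
force: [-0.5, -2.1, 0.5]
finger_gap: 0.2
t 8.45 stand TCP mm [  -4.45 -108.16  139.09] alpha 49.9 rpy [-0.87 -0.   -0.14] F [-0.22 -2.17  0.48] gap 1.76 j6 -2.3362012029317776
```

View pics/wrist6.png

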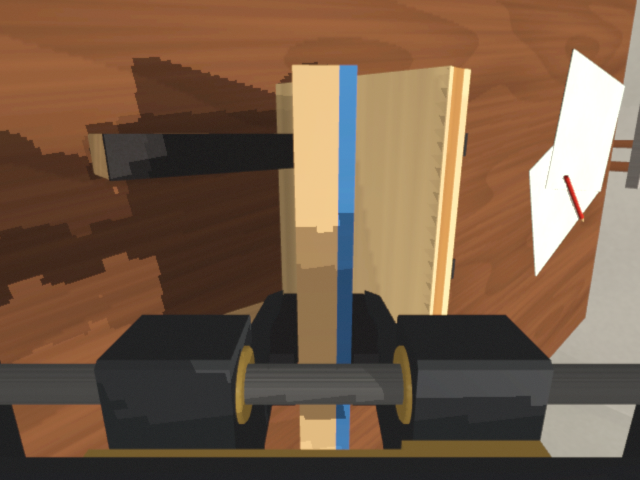

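The grip is solid: a 17.6 mm gap on the 18 mm board, with the lower edge about 122 mm beyond the TCP. Now I lift it.

```bash
python3 -m jog '[[[0,-1,0,0,0,0],[0,-2,0.8,0,0,0],[0,-2,0.8,0,0,0],[0,-1.1,0.6,0,0,0],[0,0,0,0,0,0]]]'; python3 go.py -4 -90 250 70
```

```text
time: 9.12
tool_pos: [0.4845, -0.0916, 0.2005]
tcp_rot: [-0.872, -0.002, -0.143]
force: [1.2, 0.8, -2.4]
finger_gap: 0.199
t 9.12 stand TCP mm [  -4.13 -130.99  200.52] alpha 50.0 rpy [-0.87 -0.   -0.14] F [ 1.04  0.95 -2.36] gap 1.76 j6 -2.2889593634910246
shift cm [ 0.02 -1.15  6.32] rot [-0.35 -0.    0.  ]
```

```bash
python3 -m jog '[[[0,-0.7,2.1,-0.117,0,0],[0,-0.6,2.1,-0.117,0,0],[0,-0.8,2.1,-0.117,0,0],[0,0,0,0,0,0]]]'; python3 go.py -4 0 292 90
```

```text
time: 9.62
tool_pos: [0.4905, -0.0483, 0.2537]
tcp_rot: [-1.222, -0.004, -0.138]
force: [0.7, 0.5, -1.8]
finger_gap: 0.199
t 9.62 stand TCP mm [ -4.23 -87.27 253.65] alpha 70.0 rpy [-1.22 -0.   -0.14] F [ 0.65  0.57 -1.84] gap 1.75 j6 -1.9164581899801423
shift cm [ 0.07 -0.62  9.51] rot [-0.35  0.    0.  ]
```

```bash
python3 -m jog '[[[0,-1,2.2,-0.09,0,0],[0,-0.5,2.4,-0.09,0,0],[0,0,2.5,-0.09,0,0],[0,0.5,2.4,-0.08,0,0],[0,0,0,0,0,0]]]'; python3 go.py -4 80 270 110
```

```text
time: 10.25
tool_pos: [0.5011, 0.0386, 0.2782]
tcp_rot: [-1.571, 0.005, -0.139]
force: [-0.7, 0.1, -2.7]
finger_gap: 0.201
t 10.25 stand TCP mm [ -5.95   0.25 278.19] alpha 90.0 rpy [-1.57  0.01 -0.14] F [-0.74  0.03 -2.69] gap 1.77 j6 -1.4054011994455187
shift cm [0.22 0.81 7.98] rot [-0.35  0.   -0.01]
```

```bash
python3 -m jog '[[[0.1,-0.2,2,-0.09,0,0],[0.1,0,2.1,-0.09,0,0],[0,0.3,2.1,-0.09,0,0],[0,0.8,2,-0.08,0,0],[0,0,0,0,0,0]]]'; python3 go.py -4 120 165 130
python3 - <<'E'
from workcell import *
import cv2
g=get_image("wrist");cv2.imwrite("pics/wrist7.png",g["color"][:,:,::-1])
g=get_image("top");cv2.imwrite("pics/top7.png",g["color"][:,:,::-1])
E
```

```text
time: 10.88
tool_pos: [0.5141, 0.1137, 0.2572]
tcp_rot: [-1.924, 0.008, -0.142]
force: [-0.2, -0.3, -3.6]
finger_gap: 0.201
t 10.88 stand TCP mm [ -3.72  76.44 257.16] alpha 110.2 rpy [-1.92  0.01 -0.14] F [-0.18 -0.37 -3.61] gap 1.78 j6 -0.9939764336246233
shift cm [0.04 7.14 7.27] rot [-0.34  0.   -0.01]
```

View pics/wrist7.png

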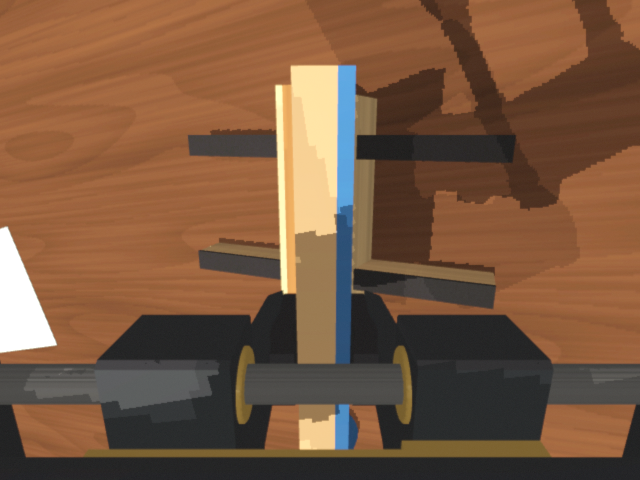

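View pics/top7.png

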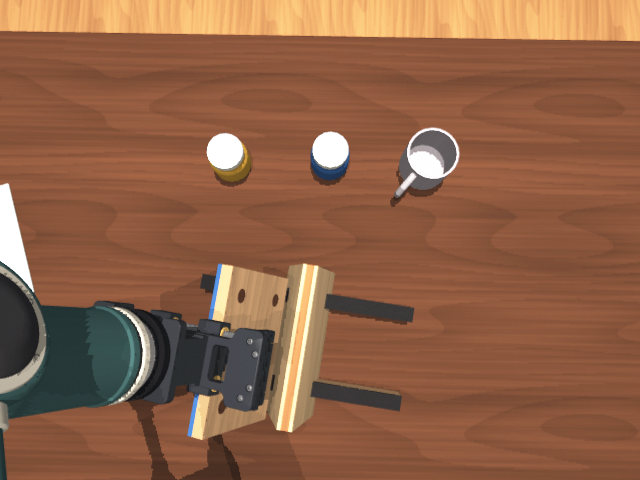

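The top view shows the seat over the +y rails with raw wood up, its outer edge at (225,265)–(190,435). I'll tilt it to 130° and descend.

```bash
python3 -m jog '[[[0,0.8,2.2,-0.11,0,0],[0,1.2,2.2,-0.12,0,0],[0,1.5,1.5,-0.11,0,0],[0,0,0,0,0,0]]]'; python3 go.py -4 115 158 130
```

```text
time: 11.48
tool_pos: [0.5196, 0.149, 0.2016]
tcp_rot: [-2.264, 0.006, -0.143]
force: [-0.1, 0.0, -2.6]
finger_gap: 0.202
t 11.47 stand TCP mm [ -3.22 112.2  201.63] alpha 129.7 rpy [-2.26  0.01 -0.14] F [-0.09  0.01 -2.57] gap 1.78 j6 -0.7481466158424643
shift cm [-0.05  3.18  3.  ] rot [-0.01  0.   -0.01]
```

```bash
python3 -m jog '[[[0,1.3,1.2,-0.006,0,0],[0,1.2,1.2,0,0,-0.006],[0,0.7,0.6,0,0,0],[0,0,0,0,0,0]]]'; python3 go.py -4 115 139 130
python3 -m jog '[[[0,0.4,0.35,0,0,0],[0,0.4,0.35,0,0,0],[0,0,0,0,0,0]]]'; python3 go.py -4 115 139 130
```

```text
time: 11.98
tool_pos: [0.5207, 0.1518, 0.1605]
tcp_rot: [-2.268, -0.004, -0.14]
force: [0.4, 0.4, -3.0]
finger_gap: 0.204
t 11.97 stand TCP mm [ -2.47 115.09 160.48] alpha 130.0 rpy [-2.27 -0.   -0.14] F [ 0.35  0.45 -2.98] gap 1.8 j6 -0.7035241169207939
shift cm [-0.16  1.65  1.37] rot [-0. -0.  0.]
time: 12.35
tool_pos: [0.5211, 0.1526, 0.15]
tcp_rot: [-2.268, -0.005, -0.139]
force: [-0.4, 0.6, -2.8]
finger_gap: 0.202
t 12.35 stand TCP mm [ -2.23 115.97 149.99] alpha 130.0 rpy [-2.27 -0.   -0.14] F [-0.46  0.53 -2.8 ] gap 1.78 j6 -0.6943586983614923
shift cm [-0.18  0.9   0.63] rot [-0.   -0.    0.01]
```

```bash
python3 -m jog '[[[0,0.31,0.26,0,0,0],[0,0.31,0.26,0,0,0],[0,0,0,0,0,0]]]'; python3 go.py
python3 -m jog '[[[0,0.23,0.2,0,0,0],[0,0,0,0,0,0]]]'; python3 go.py;python3 -m jog '[[[0,0.15,0.13,0,0,0],[0,0,0,0,0,0]]]'; python3 go.py
```

```text
time: 12.72
tool_pos: [0.5211, 0.1525, 0.1418]
tcp_rot: [-2.268, -0.005, -0.139]
force: [0.6, -0.3, -3.0]
finger_gap: 0.199
t 12.72 stand TCP mm [ -2.23 115.86 141.82] alpha 130.0 rpy [-2.27 -0.   -0.14] F [ 0.68 -0.21 -2.98] gap 1.75 j6 -0.6875687361889433
time: 12.98
tool_pos: [0.5212, 0.1526, 0.139]
tcp_rot: [-2.268, -0.005, -0.139]
force: [0.0, 0.1, -3.0]
finger_gap: 0.2
t 12.97 stand TCP mm [ -2.09 116.   138.99] alpha 130.0 rpy [-2.27 -0.   -0.14] F [ 0.02  0.15 -2.97] gap 1.76 j6 -0.6850368846341088
time: 13.22
tool_pos: [0.5218, 0.1529, 0.138]
tcp_rot: [-2.268, -0.006, -0.139]
force: [0.3, 1.8, 1.1]
finger_gap: 0.203
t 13.22 stand TCP mm [ -1.6  116.3  138.01] alpha 129.9 rpy [-2.27 -0.01 -0.14] F [0.02 1.79 1.07] gap 1.79 j6 -0.6834351518181263
```

The lower edge is touching the rails: the vertical force went from −3 to +1 N. Now I pivot about that edge, in small steps.

```bash
python3 -m jog '[[[0,-0.03,0.855,-0.07,0,0],[0,-0.03,0.855,-0.07,0,0],[0,0,0,0,0,0]]]'; python3 go.py;python3 -m jog '[[[0,-0.03,0.855,-0.07,0,0],[0,-0.03,0.855,-0.07,0,0],[0,0,0,0,0,0]]]'; python3 go.py
```

```text
time: 13.6
tool_pos: [0.5234, 0.166, 0.1262]
tcp_rot: [-2.411, -0.005, -0.137]
force: [0.2, -1.1, 2.9]
finger_gap: 0.201
t 13.6 stand TCP mm [ -1.82 129.5  126.2 ] alpha 138.1 rpy [-2.41 -0.   -0.14] F [ 0.35 -1.07  2.9 ] gap 1.77 j6 -0.6185922456654207
time: 13.98
tool_pos: [0.5248, 0.1769, 0.1134]
tcp_rot: [-2.55, -0.004, -0.138]
force: [0.4, -0.5, 1.5]
finger_gap: 0.202
t 13.97 stand TCP mm [ -2.01 140.54 113.42] alpha 146.1 rpy [-2.55 -0.   -0.14] F [ 0.43 -0.45  1.48] gap 1.78 j6 -0.5677984697940386
```

```bash
python3 -m jog '[[[0,-0.03,0.855,-0.07,0,0],[0,-0.03,0.855,-0.07,0,0],[0,-0.03,0.855,-0.07,0,0],[0,0,0,0,0,0]]]'; python3 go.py
python3 - <<'E'
from workcell import *
import cv2
g=get_image("wrist");cv2.imwrite("pics/wrist8.png",g["color"][:,:,::-1])
g=get_image("top");cv2.imwrite("pics/top8.png",g["color"][:,:,::-1])
E
```

```text
time: 14.48
tool_pos: [0.5266, 0.1899, 0.0916]
tcp_rot: [-2.76, -0.004, -0.139]
force: [-0.0, -0.9, 1.8]
finger_gap: 0.2
t 14.47 stand TCP mm [ -2.01 153.68  91.63] alpha 158.1 rpy [-2.76 -0.   -0.14] F [ 0.1  -0.93  1.83] gap 1.76 j6 -0.5117293180178016
```

View pics/wrist8.png

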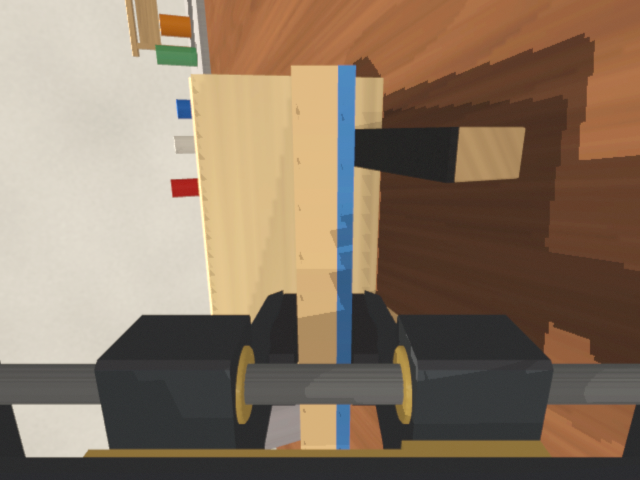

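View pics/top8.png

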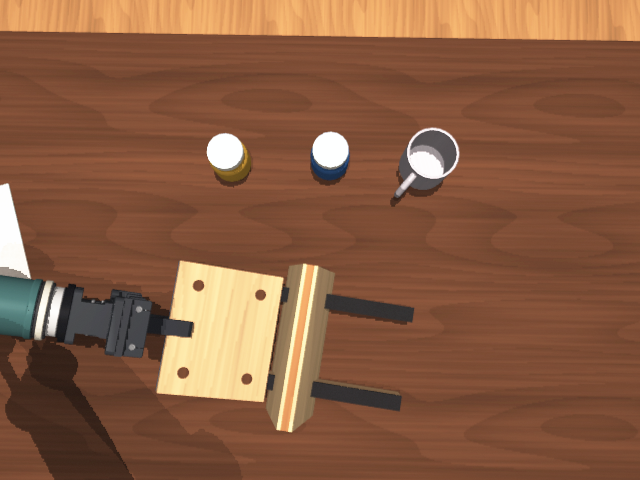

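The seat is 22° from flat, centred, with its lower edge on both rails and the raw side up. I'll open the fingers slowly so the lower finger carries it down.

```bash
python3 -m jog '[[[0,0,0,0,0,0],[0,0,0,0,0,0],[0,0,0,0,0,0]]]' 3.5; python3 go.py
python3 -m jog '[[[0,0,0,0,0,0],[0,0,0,0,0,0],[0,0,0,0,0,0],[0,0,0,0,0,0],[0,0,0,0,0,0]]]' 7.5; python3 go.py
python3 - <<'E'
from workcell import *
import cv2
g=get_image("wrist");cv2.imwrite("pics/wrist9.png",g["color"][:,:,::-1])
g=get_image("top");cv2.imwrite("pics/top9.png",g["color"][:,:,::-1])
E
```

```text
time: 14.95
tool_pos: [0.527, 0.1904, 0.0921]
tcp_rot: [-2.756, -0.006, -0.139]
force: [0.9, -1.2, -1.2]
finger_gap: 0.398
t 14.95 stand TCP mm [ -1.64 154.22  92.08] alpha 157.9 rpy [-2.76 -0.01 -0.14] F [ 1.07 -1.07 -1.17] gap 3.5 j6 -0.5111977911892291
time: 15.58
tool_pos: [0.5269, 0.1905, 0.0918]
tcp_rot: [-2.758, -0.005, -0.139]
force: [-0.5, -0.9, -1.6]
finger_gap: 0.851
t 15.57 stand TCP mm [ -1.84 154.24  91.81] alpha 158.0 rpy [-2.76 -0.01 -0.14] F [-0.34 -0.91 -1.56] gap 7.5 j6 -0.511137667765344
```

View pics/wrist9.png

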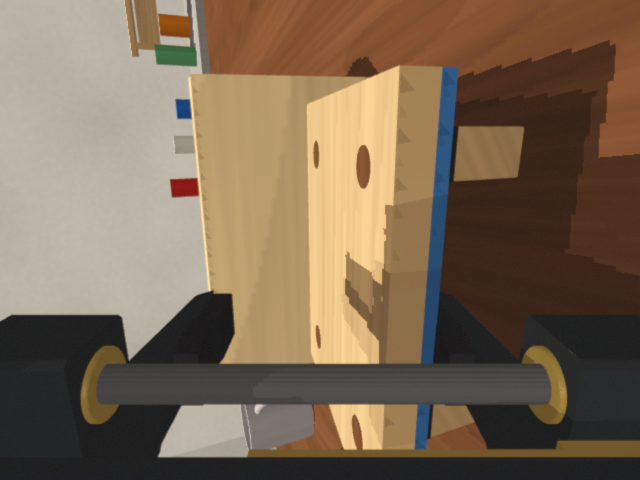

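View pics/top9.png

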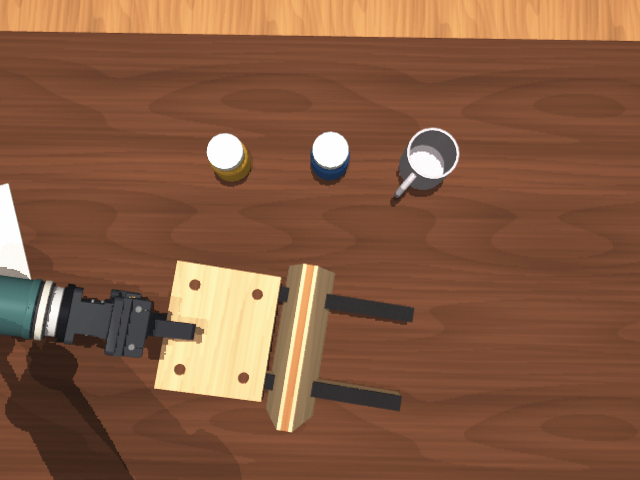

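The seat rests on the lower finger (−1.6 N, half its weight) at about 8°. I'll steepen the tool to give the gripper body clearance, then lower it.

```bash
python3 -m jog '[[[0,0.36,0.28,0.1,0,0],[0,0.36,0.26,0.1,0,0],[0,0,0,0,0,0]]]'; python3 go.py -3 165 70 146
```

```text
time: 16.05
tool_pos: [0.527, 0.1861, 0.0856]
tcp_rot: [-2.556, -0.008, -0.14]
force: [-0.1, 1.3, -0.1]
finger_gap: 0.853
t 16.05 stand TCP mm [ -1.06 149.96  85.62] alpha 146.5 rpy [-2.56 -0.01 -0.14] F [-0.27  1.26 -0.13] gap 7.52 j6 -0.538936140613241
shift cm [-0.2  -0.39  2.13] rot [ 0.01 -0.01  0.01]
```

```bash
python3 -m jog '[[[0,0.28,0.22,0.075,0,0],[0,0.28,0.2,0.075,0,0],[0,-0.5,0,0,0,0],[0,-0.5,0,0,0,0],[0,0,0,0,0,0]]]'; python3 go.py
python3 -m jog '[[[0,0.33,0.37,0,0,0],[0,0.33,0.37,0,0,0],[0,0.33,0.37,0,0,0],[0,0,0,0,0,0]]]'; python3 go.py
python3 - <<'E'
from workcell import *
import cv2
g=get_image("wrist");cv2.imwrite("pics/wrist10.png",g["color"][:,:,::-1])
E
```

```text
time: 16.68
tool_pos: [0.5273, 0.1925, 0.0838]
tcp_rot: [-2.408, -0.005, -0.138]
force: [0.7, 0.5, -1.4]
finger_gap: 0.85
t 16.68 stand TCP mm [ -1.67 156.33  83.77] alpha 138.0 rpy [-2.41 -0.01 -0.14] F [ 0.63  0.55 -1.38] gap 7.49 j6 -0.575042043622124
time: 17.18
tool_pos: [0.5268, 0.1912, 0.0683]
tcp_rot: [-2.409, -0.004, -0.139]
force: [-0.4, -0.1, -1.8]
finger_gap: 0.851
t 17.18 stand TCP mm [ -2.04 154.99  68.34] alpha 138.0 rpy [-2.41 -0.   -0.14] F [-0.35 -0.17 -1.83] gap 7.5 j6 -0.563450846140076
```

View pics/wrist10.png

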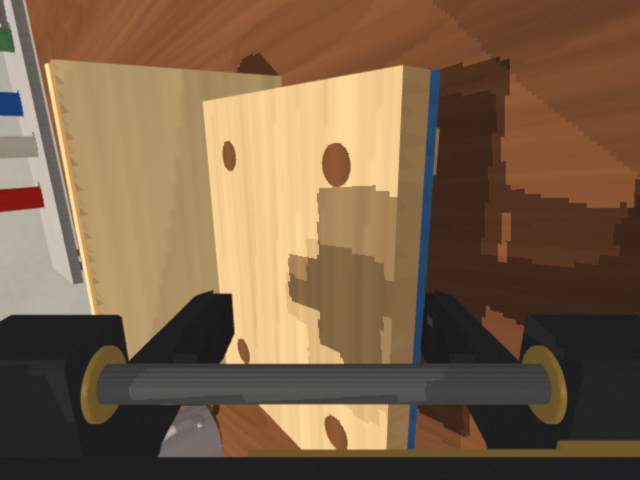

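```bash
python3 -m jog '[[[0,0.27,0.3,0,0,0],[0,0.27,0.3,0,0,0],[0,0,0,0,0,0]]]'; python3 go.py
python3 -m jog '[[[0,0.2,0.22,0,0,0],[0,0.2,0.22,0,0,0],[0,0,0,0,0,0]]]'; python3 go.py
python3 - <<'E'
from workcell import *
import cv2
g=get_image("wrist");cv2.imwrite("pics/wrist11.png",g["color"][:,:,::-1])
g=get_image("top");cv2.imwrite("pics/top11.png",g["color"][:,:,::-1])
E
```

```text
time: 17.6
tool_pos: [0.5271, 0.1915, 0.0606]
tcp_rot: [-2.408, -0.005, -0.139]
force: [-0.2, 0.8, -0.5]
finger_gap: 0.852
t 17.6 stand TCP mm [ -1.73 155.27  60.62] alpha 138.0 rpy [-2.41 -0.   -0.14] F [-0.33  0.72 -0.46] gap 7.5 j6 -0.5571950293347693
time: 17.98
tool_pos: [0.5272, 0.1914, 0.055]
tcp_rot: [-2.408, -0.005, -0.139]
force: [0.4, 0.2, -0.2]
finger_gap: 0.853
t 17.98 stand TCP mm [ -1.64 155.23  54.99] alpha 138.0 rpy [-2.41 -0.01 -0.14] F [ 0.41  0.23 -0.15] gap 7.51 j6 -0.5526602171014106
```

View pics/wrist11.png

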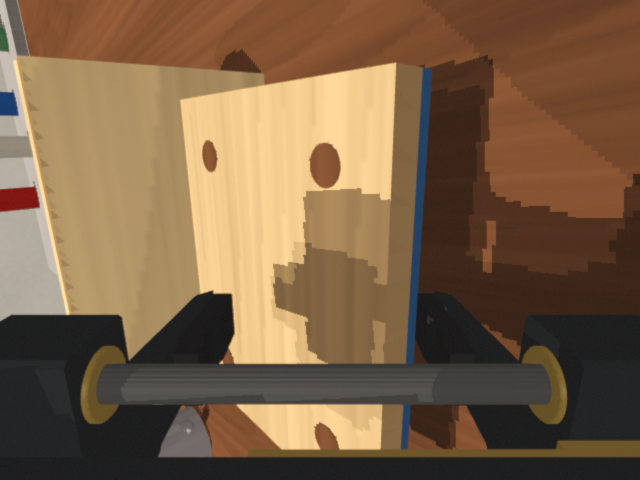

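View pics/top11.png

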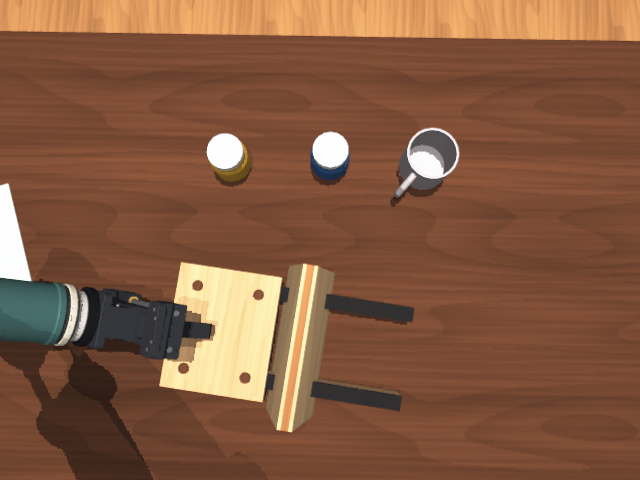

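The force has gone to about 0, and the seat (160–282 px) looks flat. I'll check with the top depth.

```bash
cat > seat.py <<'E'
from kin import *
from h import cloud
from workcell import get_image
import cv2
g=get_image("top");W=(cloud(g)-S0)@rz(YAW).as_matrix()
m=(W[...,2]>.046)&(W[...,2]<.085)&(W[...,1]>.03)&(W[...,1]<.24)&(abs(W[...,0])<.13)
c=g["color"].astype(int);m&=(c[...,0]>150)&(c[...,2]<200)
m=cv2.morphologyEx(m.astype(np.uint8),cv2.MORPH_OPEN,np.ones((3,3)))>0
P=W[m];A=np.c_[P[:,:2],np.ones(len(P))]
k=np.linalg.lstsq(A,P[:,2],rcond=None)[0];print("n",len(P),"tilt deg",np.degrees(k[:2]),"z med",np.median(P[:,2]))
print(cv2.minAreaRect((P[:,:2]*1000).astype(np.float32)))
for n in("yellow",(.782,.1525)),("blue",(.7866,-.0017)),("mug",(.777,-.1495)): 
    Wd=cloud(g);d=(Wd[...,2]>.072)&(Wd[...,2]<.09)&(np.hypot(Wd[...,0]-n[1][0],Wd[...,1]-n[1][1])<.07)
    print(n[0],cv2.minAreaRect((Wd[d][:,:2]*1000).astype(np.float32))[0])
E
python3 seat.py
```

```text
n 11138 tilt deg [0.04524754 0.05678302] z med 0.057910460253360455
((-2.4593429565429688, 115.64828491210938), (180.51991271972656, 150.72349548339844), 0.4365594983100891)
yellow (781.7086181640625, 152.0513916015625)
blue (786.289306640625, -1.2402820587158203)
mug (779.1546630859375, -149.84283447265625)
```

Flat (0.1°), z = 57.9 mm, centre (−2.5, 115.6) mm, square to 0.4°, bystanders unmoved. Now I retreat outward.

```bash
python3 -m jog '[[[0,-0.6,0.54,0,0,0],[0,-1.2,1.1,0,0,0],[0,-2,1.8,0,0,0],[0,-2.2,2,0,0,0],[0,0,0,0,0,0]]]'; python3 go.py
python3 -m jog '[[[0,-3,-2,0,0,0],[0,-3,-2,0,0,0],[0,-3,-2,0,0,0],[0,0,0,0,0,0]]]'; python3 go.py; python3 seat.py
python3 - <<'E'
from workcell import *
import cv2
g=get_image("side");cv2.imwrite("pics/side12.png",g["color"][:,:,::-1])
g=get_image("top");cv2.imwrite("pics/top12.png",g["color"][:,:,::-1])
E
```

```text
time: 18.75
tool_pos: [0.5391, 0.2747, 0.0548]
tcp_rot: [-2.406, -0.007, -0.136]
force: [0.3, -0.7, -0.1]
finger_gap: 0.851
t 18.75 stand TCP mm [ -1.53 239.4   54.75] alpha 137.9 rpy [-2.41 -0.01 -0.14] F [ 0.38 -0.62 -0.11] gap 7.5 j6 -0.5378498909778946
time: 19.25
tool_pos: [0.5431, 0.2995, 0.1629]
tcp_rot: [-2.403, -0.01, -0.139]
force: [-0.1, -0.2, -1.0]
finger_gap: 0.852
t 19.25 stand TCP mm [ -1.1  264.5  162.93] alpha 137.7 rpy [-2.4  -0.01 -0.14] F [-0.11 -0.17 -1.04] gap 7.5 j6 -0.6041963870912016
n 12717 tilt deg [0.0463695  0.02774827] z med 0.05793525682155881
((-2.3776168823242188, 115.91424560546875), (180.40682983398438, 151.2019500732422), 0.4236515164375305)
yellow (781.9598388671875, 151.98806762695312)
blue (786.6779174804688, -1.6588363647460938)
mug (778.9544677734375, -149.808837890625)
```

View pics/top12.png

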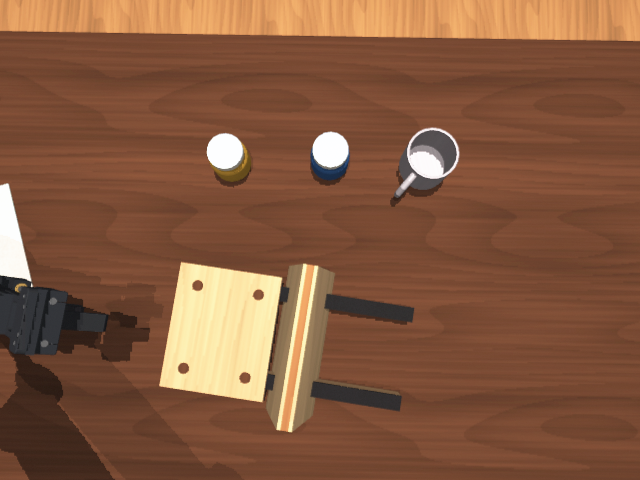

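View pics/side12.png

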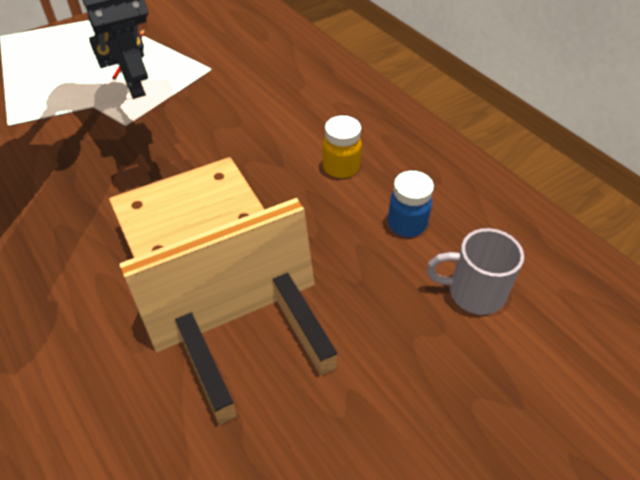

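Both views show the seat lying flat on the +y rails, raw wood up (top view: 160–282, 263–402), with the gripper clear. I'm handing the job in.

```bash
python3 -c "
from workcell import *
print(job_done())"
```

```text
the job is handed in; nothing more can be done
None
```

The seat now lies flat, raw wood up, on the +y rails, and I handed the job in at about 19.3 s of the 51 s allowed. No verdict was reported.

- **What I did:** I pushed the seat against the ridge and levered its outer edge up with the lower finger. I gripped it at about 50° and carried it over the ridge. I then set its lower edge on the far rails and pivoted it down to about 22° from flat. From there the opened lower finger carried it down until the rails took the weight, and I backed the gripper out.
- **Seat at the end (top camera depth):**
  - Tilt is under 0.1° and the upper face is at 57.9 mm, which puts the seat's middle at about 49 mm.
  - Its centre is at x = −2.4 mm, y = 116 mm in the stand frame, and it is square within 0.5°. The inner edge is at about 41 mm, roughly 13 mm from the ridge.
- **Bystanders and gripper:** Jars and mug measured within about 2 mm of their starting places. The last views show the gripper clear of everything.
- **Not measured directly:** I inferred the two intermediate bearing contacts from wrist force and geometry, and did not measure the seat's speed. The wrist force readings stayed within about 10 N. No check failed or disagreed.

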